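# Sort the bench things into their holders

## Robot

A 6-joint arm with a two-finger parallel gripper is mounted at the origin on a cart in front of the work surface, level with it; the furniture and walls round the work are solid. World frame = base frame: x ahead of the robot, y to its left, z up, the work surface at z = 0. Lengths are in mm, angles in degrees, forces in N, time in s.
With the tool pointing down it reaches from about 300 to 850 mm from the base axis. Payload 4.2 kg.
Tool frame: the origin (TCP) lies at the very end of the fingers, on their centre line; the grasp point (between the pads) lies 19 mm behind it; z points along the fingers, y is the direction in which the jaws open and shut (so a half turn about z gives the same grasp; the last joint's range is limited). The gripper opens to 91 mm and grips with 3 to 60 N. Pads are 32 mm wide; open, the fingers measure 118 mm over their backs; the gripper's body (76 mm by 178 mm) begins 60 mm behind the grasp point.
Start: joints at [-72.193, 18.312, 89.639, -0, 72.044, -1.146], TCP at [186.764, -543.844, 178.276] pointing down, gripper open.
Joint ranges: [-177.97, 177.97], [-48.28, 115.42], [12.27, 149.76], [-77.06, 257.06], [2.81, 150.46], [-146.56, 146.56]. Speed limits (degrees/s): [147.25, 147.25, 180, 180, 180, 180].

## Interface

Orientations are given as [roll, pitch, yaw] about the fixed x, y, z axes, in that order (R = Rz(yaw) Ry(pitch) Rx(roll)).
In Python, from workcell import monitor, eyes, job gives the robot as it stands.
- The arm moves only by the tool move_arm, never from a script. Its argument "increments" is a list that holds one entry, the list of rows, each a list of 7 numbers: the opening, from 0 (shut) to 1 (fully open), then the shift along the tool's x, y, z in cm, then the turn, a rotation vector about the tool's x, y, z in rad. In form: [[[jaw, x, y, z, ax, ay, az], ...]]. A call has 1 to 12 rows; each row shifts and turns the pose as measured when the row begins, along the tool's axes as they then stand; what a row does not reach is not made up. A row lasts 1/8 s, in which the tool goes at most 62.5 mm and 10.7 degrees, less where a joint would pass 70% of its speed; a pose out of reach is approached as far as the arm can. A call is refused whole if a number of a shift passes 6.25 or a number of a turn 0.188, either way. A call with a gripper value outside its range is refused whole. The fingers move at their own pace and stop on an object; "force" is the grip in N (left out, the last holds). Time passes only in rows, so rows that do not move let the fingers close. It gives the time, the measured TCP pose, the force and the opening at its end, in the units of the state.
- monitor.state(): the state, without advancing time (a new reading comes with each control period).
- eyes.grab_frame(name): name is "scene" or "top"; returns a dict with "color" (384x512x3 uint8, red, green, blue), "z_map" (384x512 float32, mm along the optical axis (not along the pixel's ray), 0 where there is no reading), "camera_matrix" (3x3 intrinsics, pixels), "rvec" (rotation vector, rad) and "tvec" (3), from world to camera coordinates, as OpenCV has them. Camera axes: x right, y down, z forward; pixel columns grow to the right and rows downward; lengths in mm; the calibration is good to about 2 mm. A picture is of the moment at which its call begins.
- job.job_done(): hands the job in, once; it reports no verdict.
The state is a dict: "time_s": time; "qpos": joint angles; "qvel": joint speeds; "effort": joint torques, N m; "ee_pos": TCP position; "ee_rot": TCP orientation; "force": force on the tool from outside, world axes, zero at the start; "torque": the same for the moment, N m; "gripper_width": finger opening in mm.
Only numpy, scipy, OpenCV 4.12 (cv2) and the standard library are available. Lean on these libraries where they do the work, as an engineer would, in place of code of your own. Each camera call takes 0.05 s, during which the arm holds its last target. There are 200 camera calls.

## Task

Tidy the mixed things at the front left of the desk: lay both white cassette boxes flat on the bottom of the empty brown card tray, stand both white-lidded sample cups side by side upright on the bottom of the low red tray, and stand the small amber pot in the round well of the grey stand. Keep the cups and the pot upright all the while, and leave the stapler and the dropper bottle where they are.

Things in the scene. Friction and masses are not known exactly. Their poses are not given: they have to be found in the camera images.
- box_1: white closed cassette box, a plain cuboid 90 mm (its x) by 48 mm (its y) by 26 mm high, lying flat, 90 g; origin at the centre of its underside, z up. Grasp it across the 48 mm. The two boxes are alike and interchangeable
- box_2: the second white cassette box, the same as box_1
- cup_1: white sample cup with a white screw lid (fixed on), round, standing upright, 60 mm high, 60 g; body 42 mm wide up to z = 45 mm, lid 49 mm wide from z = 45 to 60 mm; origin at the centre of its underside, z up. The two cups are alike and interchangeable
- cup_2: the second white-lidded sample cup, the same as cup_1
- pot: amber pot with a white lid (fixed on), round, standing upright, 75 mm high and 40 mm wide over its whole height, 70 g; narrower than the cups; origin at the centre of its underside, z up
- card_tray: empty brown card tray (not the one with tape rolls far back), fixed to the desk; 170 mm (its x) by 250 mm (its y), 50 mm high, inside 164 by 244 mm, inner floor 3 mm above its underside, which stands on feet 3 mm above the desk; origin at the centre of its underside. Stands in front of the robot or to its right. Boxes fit side by side, e.g. at y = -50 and +50 mm, 90 mm along x
- low_tray: low red plastic tray, open on top, fixed to the desk; outside 147 mm (its x) by 217 mm (its y) over the rim, 58 mm high, inside 110 mm (x) by 180 mm (y), inner floor 3 mm above its underside, which stands on feet 3 mm above the desk; origin at the centre of its underside. Stands beside the card tray, on either side of it. Room for both cups, for example at y = -45 and +45 mm; fingers that close along the tray's x have most room
- pot_stand: grey square plastic block, fixed to the desk, 86 mm by 86 mm over its foot bead, 32 mm high, with one round well in the middle of its top, 52 mm wide and 24 mm deep (well floor 8 mm above the desk); stands among the loose things on the left; origin at the centre of its underside, below the middle of the well
- desk_stapler: dark blue stapler, 37 by 136 by 52 mm, loose, between the right tray and the equipment behind; a bystander, not to be disturbed; origin at the centre of its underside
- dropper: dark dropper bottle with a black rubber teat, 33 mm wide, 102 mm high, loose, standing far left of the work; a bystander, not to be disturbed; origin at the centre of its underside
There are look-alikes about, which are no part of the job. Leave any blue look-alike of the pot alone.

How it is judged (in metres and radians):
At the end, for the whole second after the job is handed in: Boxes flat on the card tray's floor, cups upright on the red tray's floor (within 0.12 rad; undersides under 10 mm above the tray's underside); pot upright in the well, within 10 mm of its axis, underside under 13 mm above the stand's underside; all at rest (x of box_1 in the frame of card_tray between -0.08 and 0.08 m and y of box_1 in the frame of card_tray between -0.12 and 0.12 m and z of each of box_1, box_2 in the frame of card_tray below 0.01 m and angle between each of box_1, box_2, cup_1, cup_2, pot's own z axis and vertical below 0.12 rad and x of box_2 in the frame of card_tray between -0.08 and 0.08 m and y of box_2 in the frame of card_tray between -0.12 and 0.12 m and x of cup_1 in the frame of low_tray between -0.05 and 0.05 m and y of cup_1 in the frame of low_tray between -0.085 and 0.085 m and z of each of cup_1, cup_2 in the frame of low_tray below 0.01 m and x of cup_2 in the frame of low_tray between -0.05 and 0.05 m and y of cup_2 in the frame of low_tray between -0.085 and 0.085 m and horizontal distance between pot and pot_stand below 0.01 m and z of pot in the frame of pot_stand below 0.013 m and linear speed of each of box_1, box_2, cup_1, cup_2, pot below 0.02 m/s and angular speed of each of box_1, box_2, cup_1, cup_2, pot below 0.3 rad/s); the robot touches nothing.
It fails at once if a cup or the pot is tipped over (more than 0.7 rad from upright) (angle between any of cup_1, cup_2, pot's own z axis and vertical above 0.7 rad).
It fails at once if the stapler or the dropper bottle is moved by more than 25 mm (distance of any of desk_stapler, dropper from where it was at the start of the episode above 0.025 m).
It also fails if it takes over 128 s, if anything falls off the work surface, if the arm or the gripper's body presses on something with over 40 N, if the wrist force passes 120 N, or if a joint passes its speed limit or range.

## Working session

There is one attempt and no reset: what is moved stays moved. The work goes in short steps, Python scripts to look and compute and a tool call to move; the robot and the scene stay as the last step left them, time stands still between calls to the robot, and variables do not carry over. Pictures are saved under pics/ and viewed, about 12 in all and at most 16, crops included, and the job is handed in when it is done.

Besides the shell and the picture viewer there is one more tool, called after "Emit:" by a JSON object that holds its "method" and its "body". move_arm: Moves the arm, as the interface text tells. Its arguments: {"type":"object","properties":{"increments":{"type":"array"},"force":{"type":"number"}},"required":["increments"]}

```bash
mkdir -p pics; cat > h.py <<'E'
import numpy as np, cv2
from workcell import monitor, eyes, job
def grab(n):
    f=eyes.grab_frame(n); np.savez(n+'.npz',**f); return f
def load(n): return dict(np.load(n+'.npz'))
def world(f):
    K=f['camera_matrix']; R=cv2.Rodrigues(f['rvec'])[0]; t=np.ravel(f['tvec'])
    v,u=np.mgrid[:384,:512]; z=f['z_map']
    p=np.stack([(u-K[0,2])/K[0,0]*z,(v-K[1,2])/K[1,1]*z,z],-1)
    w=(p-t)@R; w[z==0]=np.nan; return w
E
python3 - <<'E'
from h import *
for n in('top','scene'):
    f=grab(n); cv2.imwrite(f'pics/{n}1.png',cv2.resize(f['color'][...,::-1],(800,600),interpolation=cv2.INTER_CUBIC))
    w=world(f)
    for r in range(32,384,64): print([tuple(np.round(w[r,c]).tolist()) for c in range(32,512,90)])
print(monitor.state())
E
```

```text
[(914.0, 673.0, 447.0), (879.0, 413.0, 517.0), (909.0, 202.0, 447.0), (1107.0, -71.0, 5.0), (1024.0, -345.0, 179.0), (993.0, -600.0, 243.0)]
[(872.0, 897.0, 27.0), (797.0, 496.0, 263.0), (814.0, 232.0, 199.0), (873.0, -69.0, -6.0), (869.0, -392.0, 0.0), (790.0, -587.0, 253.0)]
[(646.0, 906.0, -2.0), (644.0, 582.0, -5.0), (638.0, 254.0, 19.0), (638.0, -65.0, 5.0), (636.0, -385.0, 2.0), (744.0, -1072.0, -741.0)]
[(416.0, 899.0, -2.0), (414.0, 576.0, -0.0), (412.0, 256.0, 0.0), (411.0, -62.0, 12.0), (409.0, -370.0, 34.0), (409.0, -1055.0, -734.0)]
[(90.0, 1282.0, -734.0), (86.0, 818.0, -751.0), (85.0, 347.0, -744.0), (112.0, -103.0, -541.0), (82.0, -583.0, -741.0), (214.0, -586.0, 209.0)]
[(-98.0, 1013.0, -244.0), (-237.0, 809.0, -738.0), (-242.0, 348.0, -753.0), (102.0, -20.0, 480.0), (179.0, -158.0, 754.0), (151.0, -363.0, 658.0)]
[(1144.0, 615.0, 500.0), (863.0, 349.0, 570.0), (1142.0, -39.0, 363.0), (1136.0, -478.0, 274.0), (773.0, -673.0, 397.0), (780.0, -1240.0, 274.0)]
[(867.0, 667.0, 428.0), (790.0, 408.0, 400.0), (811.0, 95.0, 295.0), (1029.0, -446.0, -2.0), (132.0, -81.0, 671.
[... 551 characters left out ...]
.0, -401.0, -750.0), (-238.0, -785.0, -742.0)]
{'time_s': 0.1, 'qpos': array([-7.21939015e+01,  1.83490738e+01,  8.96997784e+01, -1.49165569e-03,
        7.20456041e+01, -1.14555366e+00]), 'qvel': array([ 0.07221757, -0.09764303, -0.09539949, -0.04845331, -0.0358186 ,
        0.01531443]), 'effort': array([ 2.99134692e-03, -4.13328767e+01, -2.32506198e+01,  7.32311234e-02,
        4.21100913e-02, -4.50425659e-05]), 'ee_pos': array([ 186.57850898, -543.3349577 ,  177.49097982]), 'ee_rot': array([-1.79905534e+02, -4.70430644e-04,  1.89521127e+01]), 'force': array([ 0.02819318, -0.55810983,  0.62080603]), 'torque': array([0.02209213, 0.00212475, 0.03648124]), 'gripper_width': 91.20430521724266}
```

View pics/top1.png

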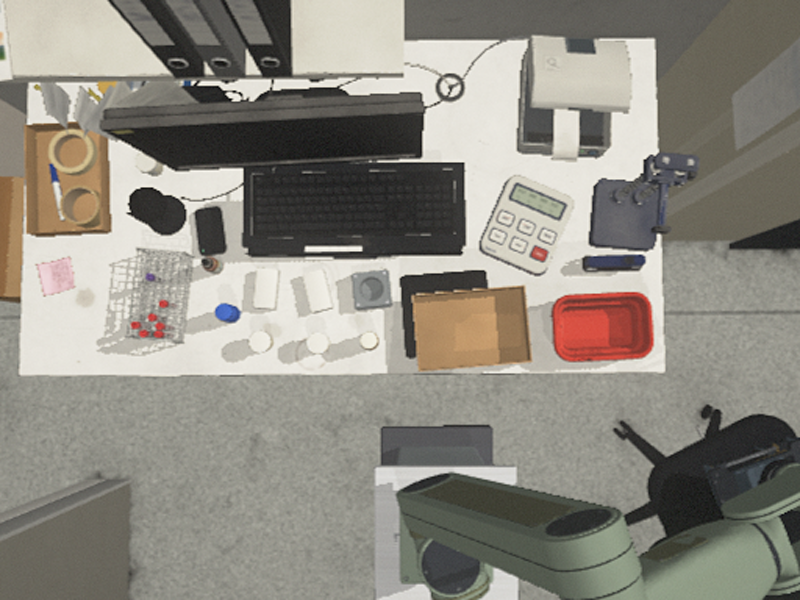

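View pics/scene1.png

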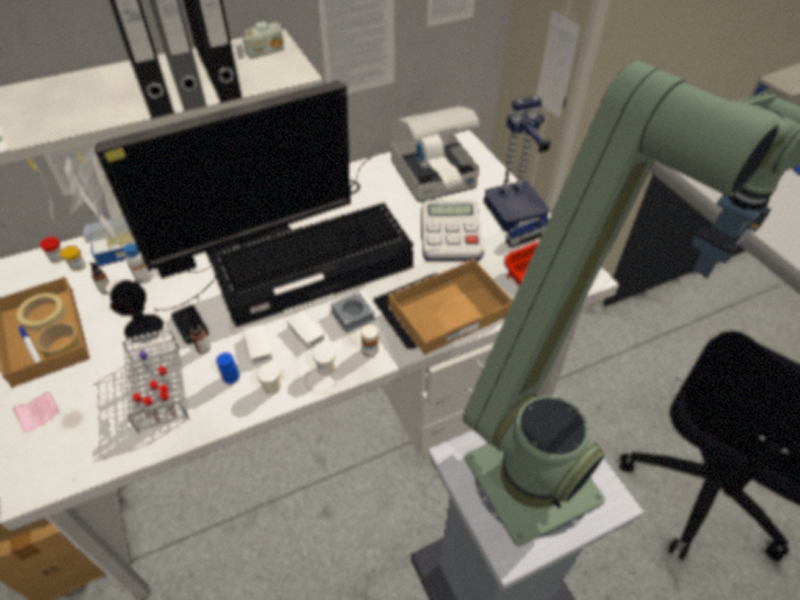

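The top view (800x600) shows the boxes at (265,289) and (317,291), and the cups at (260,342) and (317,343). The pot is at (369,341), the stand at (371,290), the card tray at (471,327) and the red tray at (602,327). The bystanders are the dropper at (210,264) and the stapler at (614,263). Next I'll measure them from depth.

```bash
cat >> h.py <<'E'
def blob(w,c,lo,hi,r=22,f=None):
    """points with height lo..hi connected near 800x600 pixel c -> centre of minAreaRect, size, angle (world xy)"""
    u,v=int(c[0]*.64),int(c[1]*.64)
    m=((w[...,2]>lo)&(w[...,2]<hi)).astype(np.uint8)
    b=np.zeros_like(m); b[v-r:v+r+1,u-r:u+r+1]=1; m&=b
    n,l,s,_=cv2.connectedComponentsWithStats(m,connectivity=8)
    k=1+np.argmax(s[1:,4]); p=w[l==k].astype(np.float32)
    (c,sz,a)=cv2.minAreaRect(p[:,:2]); return np.round(c,1),np.round(sz,1),round(a,1),len(p),np.round(np.median(p[:,2]),1)
E
python3 - <<'E'
from h import *
f=load('top'); w=world(f)
print('K',f['camera_matrix'][0],'cam',-cv2.Rodrigues(f['rvec'])[0].T@f['tvec'].ravel())
for n,c,lo,hi,r in [('boxA',(265,289),15,36,16),('boxB',(317,291),15,36,16),('cupA',(260,342),50,70,14),('cupB',(317,343),50,70,14),('pot',(369,341),65,85,14),('stand',(371,290),22,42,18),('card',(471,327),40,60,45),('low',(602,327),50,66,42),('drop',(210,264),60,120,14),('blue',(227,313),50,100,14),('stap',(614,263),20,70,25),('cardfloor',(471,327),1,14,36),('lowfloor',(602,327),1,14,30),('well',(371,290),2,16,12)]:
    print(n,blob(w,c,lo,hi,r))
c=f['color'][...,::-1]
a=cv2.resize(c[155:240,130:262],None,fx=6,fy=6,interpolation=cv2.INTER_CUBIC); cv2.imwrite('pics/c1.png',a)
E
```

```text
K [437.67864118   0.         261.03891717] cam [ 403.41237049   64.32456704 1552.60620697]Traceback (most recent call last):
  File "<stdin>", line 5, in <module>
  File "h.py", line 18, in blob
    (c,sz,a)=cv2.minAreaRect(p[:,:2]); return np.round(c,1),np.round(sz,1),round(a,1),len(p),np.round(np.median(p[:,2]),1)
             ~~~~~~~~~~~~~~~^^^^^^^^^
cv2.error: OpenCV(4.12.0) /io/opencv/modules/imgproc/src/convhull.cpp:143: error: (-215:Assertion failed) total >= 0 && (depth == CV_32F || depth == CV_32S) in function 'convexHull'
```

Only a contiguity problem: `minAreaRect` needs a contiguous array.

```bash
sed -i 's/minAreaRect(p\[:,:2\])/minAreaRect(np.ascontiguousarray(p[:,:2]))/' h.py
python3 - <<'E'
from h import *
f=load('top'); w=world(f)
for n,c,lo,hi,r in [('boxA',(265,289),15,36,16),('boxB',(317,291),15,36,16),('cupA',(260,342),50,70,14),('cupB',(317,343),50,70,14),('pot',(369,341),65,85,14),('stand',(371,290),22,42,18),('card',(471,327),40,60,45),('low',(602,327),50,66,42),('drop',(210,264),60,120,14),('blue',(227,313),50,100,14),('stap',(614,263),20,70,25),('cardfloor',(471,327),1,14,36),('lowfloor',(602,327),1,14,30),('well',(371,290),2,16,12)]:
    try: print(n,blob(w,c,lo,hi,r))
    except Exception as e: print(n,'none')
c=f['color'][...,::-1]
a=cv2.resize(c[155:240,130:262],None,fx=6,fy=6,interpolation=cv2.INTER_CUBIC); cv2.imwrite('pics/c1.png',a)
E
```

```text
boxA (array([552.5, 400.2]), array([49.4, 90.4]), 84.5, 357, np.float32(25.7))
boxB (array([546.2, 284.4]), array([90.1, 48.3]), 13.6, 360, np.float32(25.4))
cupA (array([431.9, 405. ]), array([45.7, 44.6]), 89.9, 161, np.float32(58.3))
cupB (array([427.7, 277.9]), array([45.8, 44.5]), 89.7, 154, np.float32(58.6))
pot (array([431.9, 165.9]), array([34.4, 33.9]), 89.7, 98, np.float32(73.7))
stand (array([548.6, 162.8]), array([78.4, 78.2]), 5.6, 337, np.float32(31.8))
card (array([461.2, -59. ]), array([167.1, 251. ]), 3.7, 160, np.float32(51.4))
low (array([ 460.4, -344.4]), array([147.2, 218.9]), 2.5, 708, np.float32(58.9))
drop (array([603.9, 514.6]), array([24.8, 28.6]), 69.5, 59, np.float32(76.3))
blue (array([496.5, 481.6]), array([37.6, 38.2]), 78.8, 123, np.float32(72.8))
stap (array([ 661.8, -395. ]), array([132.1,  57. ]), 87.8, 645, np.float32(48.5))
cardfloor (array([458.8, -54.9]), array([164.2, 256.1]), 4.4, 2977, np.float32(6.1))
lowfloor (array([ 460.5, -346.4]), array([ 92.3, 160.7]), 2.3, 1031, np.float32(6.2))
well (array([550.1, 163.2]), array([48.8, 47.8]), 63.0, 148, np.float32(8.5))
```

View pics/c1.png

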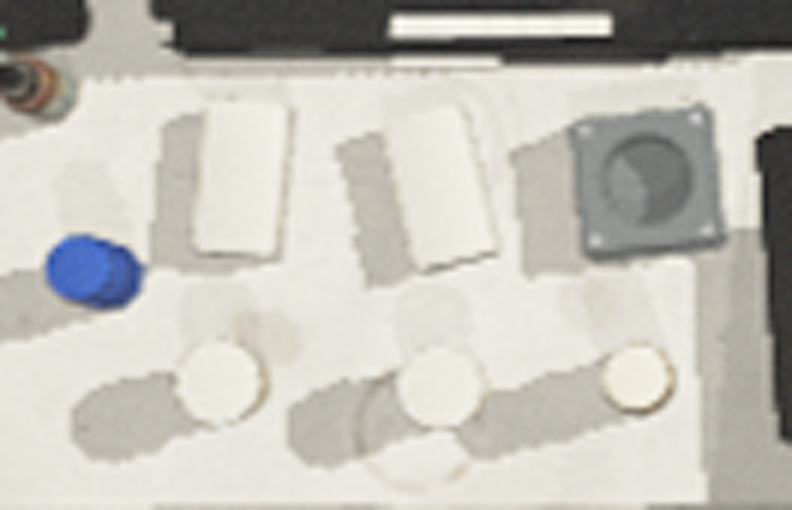

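The sizes and heights agree with those given. The pot goes first: I'll turn to yaw 0, where tool x = world x, tool y = -world y and tool z = down, then head over the desk.

Emit:
{"method": "move_arm", "body": {"increments": [[[1, 0, 0, 0, 0, 0, 0.166], [1, 0, 0, 0, 0, 0, 0.166], [1, 0, 0, 0, 0, 0, 0], [1, 4.2, -3.9, 0, 0, 0, 0], [1, 4.2, -3.9, 0, 0, 0, 0], [1, 4.2, -3.9, 0, 0, 0, 0], [1, 4.2, -3.9, 0, 0, 0, 0], [1, 4.2, -3.9, 0, 0, 0, 0], [1, 0, 0, 0, 0, 0, 0]]], "force": 15}}

```text
time_s: 1.23
ee_pos: [402.7, -343.4, 174.9]
ee_rot: [-179.7, 0.1, 0.3]
force: [-0.7, -0.1, -0.1]
gripper_width: 91.5
```

Emit:
{"method": "move_arm", "body": {"increments": [[[1, 0.3, -5.7, 0.1, 0, 0, 0], [1, 0.3, -5.7, 0.1, 0, 0, 0], [1, 0.3, -5.7, 0.1, 0, 0, 0], [1, 0.3, -5.7, 0.1, 0, 0, 0], [1, 0.3, -5.7, 0.1, 0, 0, 0], [1, 0.3, -5.7, 0.1, 0, 0, 0], [1, 0.3, -5.7, 0.1, 0, 0, 0], [1, 0.3, -5.7, 0.1, 0, 0, 0], [1, 0.3, -5.7, 0.1, 0, 0, 0], [1, 0, 0, 0, 0, 0, 0], [1, 0, 0, 0, 0, 0, 0]]]}}

```text
time_s: 2.6
ee_pos: [424.1, 175.3, 166.5]
ee_rot: [180.0, -0.0, 1.2]
force: [0.3, -0.5, -0.5]
gripper_width: 91.2
```

Emit:
{"method": "move_arm", "body": {"increments": [[[1, 0.8, 0.9, 1, 0, 0, 0.02], [1, 0, 0, 0, 0, 0, 0], [1, 0, 0, 3, 0, 0, 0], [1, 0, 0, 3, 0, 0, 0], [1, 0, 0, 0, 0, 0, 0]]]}}

```text
time_s: 3.22
ee_pos: [434.2, 159.5, 94.8]
ee_rot: [179.9, -0.1, -0.5]
force: [-0.0, 0.3, 0.1]
gripper_width: 91.2
```

Emit:
{"method": "move_arm", "body": {"increments": [[[1, -0.2, -0.6, 0, 0, 0, 0], [1, 0, 0, 2, 0, 0, 0], [1, 0, 0, 2, 0, 0, 0], [1, 0, 0, 2, 0, 0, 0], [1, 0, 0, 0, 0, 0, 0], [1, 0, 0, 0, 0, 0, 0]]]}}

```text
time_s: 3.98
ee_pos: [439.1, 168.2, 41.4]
ee_rot: [-179.7, -0.9, -0.7]
force: [0.3, 0.2, 1.1]
gripper_width: 91.2
```

```bash
python3 - <<'E'
from h import *
for _ in range(2):
    s=monitor.state(); print(s['time_s'],s['ee_pos'],s['ee_rot'],s['qvel'])
f=grab('top'); w=world(f)
s=monitor.state(); print(s['time_s'],s['ee_pos'],s['ee_rot'],s['qvel'])
E
```

```text
3.975 [439.11661414 168.17761741  41.35150986] [-179.70768144   -0.94337915   -0.66819966] [-0.03933408 -0.30713515 -0.23950672 -0.01576407  0.52370592  0.07788844]
3.975 [439.11661414 168.17761741  41.35150986] [-179.70768144   -0.94337915   -0.66819966] [-0.03933408 -0.30713515 -0.23950672 -0.01576407  0.52370592  0.07788844]
4.025 [439.09669768 168.15951247  41.35498857] [-179.70791158   -0.94877166   -0.66398331] [-0.0978695  -0.06966992  0.33922651 -0.15779424 -0.24197659 -0.07824621]
```

Emit:
{"method": "move_arm", "body": {"increments": [[[1, -0.7, 0.2, 0.4, -0.005, -0.016, -0.012], [1, 0, 0, 0.4, 0, 0, 0], [1, 0, 0, 0, 0, 0, 0]]]}}

```text
time_s: 4.4
ee_pos: [432.5, 166.5, 34.2]
ee_rot: [-180.0, -0.1, 0.1]
force: [0.1, -0.1, -0.5]
gripper_width: 91.0
```

Well placed. Close and lift.

Emit:
{"method": "move_arm", "body": {"increments": [[[0.3, 0, 0, 0, 0, 0, 0], [0.3, 0, 0, 0, 0, 0, 0], [0.3, 0, 0, 0, 0, 0, 0], [0.3, 0, 0, 0, 0, 0, 0], [0.3, 0, 0, 0, 0, 0, 0]]], "force": 15}}

```text
time_s: 5.03
ee_pos: [432.7, 166.5, 34.3]
ee_rot: [-180.0, -0.1, 0.1]
force: [1.8, -0.4, -0.6]
gripper_width: 44.1
```

Emit:
{"method": "move_arm", "body": {"increments": [[[0.3, 0, 0, 0, 0, 0, 0], [0.3, 0, 0, -2, 0, 0, 0], [0.3, 0, 0, -3, 0, 0, 0], [0.3, 0, 0, -3, 0, 0, 0], [0.3, 0, 0, 0, 0, 0, 0], [0.3, 0, 0, 0, 0, 0, 0]]]}}

```text
time_s: 5.78
ee_pos: [430.8, 165.8, 114.4]
ee_rot: [179.9, 0.1, 0.1]
force: [0.8, 0.6, -1.5]
gripper_width: 37.8
```

Emit:
{"method": "move_arm", "body": {"increments": [[[0.3, 3, 0.1, 0, 0, 0, 0], [0.3, 3, 0.1, 0, 0, 0, 0], [0.3, 3, 0.1, 0, 0, 0, 0], [0.3, 3, 0, 0, 0, 0, 0], [0.3, 0, 0, 0, 0, 0, 0], [0.3, 0, 0, 0, 0, 0, 0], [0.3, 0, 0, 0, 0, 0, 0]]]}}

```text
time_s: 6.65
ee_pos: [546.3, 161.0, 102.8]
ee_rot: [179.6, 1.3, 0.1]
force: [0.6, -0.5, 0.2]
gripper_width: 37.8
```

```bash
python3 - <<'E'
from h import *
f=grab('scene'); cv2.imwrite('pics/s2.png',cv2.resize(f['color'][150:270,150:310,::-1],None,fx=5,fy=5,interpolation=cv2.INTER_CUBIC))
g=grab('top'); cv2.imwrite('pics/t2.png',cv2.resize(g['color'][150:240,180:300,::-1],None,fx=5,fy=5,interpolation=cv2.INTER_CUBIC))
s=monitor.state(); print(s['ee_pos'],s['ee_rot'],s['gripper_width'])
E
```

```text
[546.52084567 161.11265975 103.18255954] [1.79656994e+02 1.21428098e+00 1.03550513e-01] 37.73211719783731
```

View pics/s2.png

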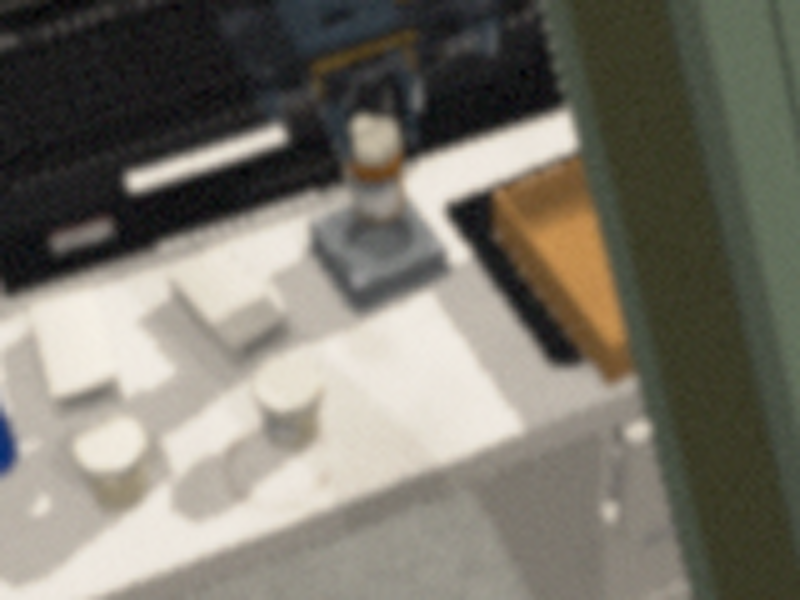

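The pot hangs upright above the stand, its lid at about (378,130) and the stand at (378,240). I'll fit its axis from depth and compare with the TCP.

```bash
cat >> h.py <<'E'
from scipy.optimize import least_squares
def cyl(w,x,y,zlo,zhi,r,rad=30):
    m=(w[...,2]>zlo)&(w[...,2]<zhi)&(np.hypot(w[...,0]-x,w[...,1]-y)<rad); p=w[m]
    s=least_squares(lambda c:np.hypot(p[:,0]-c[0],p[:,1]-c[1])-r,[x,y],loss='soft_l1',f_scale=2)
    return np.round(s.x,1),len(p),round(np.median(abs(s.fun)),1)
E
python3 - <<'E'
from h import *
w=world(load('scene'))
print('held low',cyl(w,546,161,71,84,20),'held mid',cyl(w,546,161,84,105,20))
# scene-camera frame check on stand well rim & cup
print('cupA',cyl(w,432,405,8,43,21),'cupB',cyl(w,428,278,8,43,21))
m=(abs(w[...,2]-32)<4)&(np.hypot(w[...,0]-549,w[...,1]-163)<60); print('stand top scene',np.round(cv2.minAreaRect(np.float32(w[m][:,:2]))[0],1),m.sum())
m=(abs(w[...,2]-26)<4)&(np.hypot(w[...,0]-546,w[...,1]-284)<55); print('boxB scene',cv2.minAreaRect(np.float32(w[m][:,:2])))
E
```

```text
held low (array([545.2, 164.9]), 24, np.float64(0.6)) held mid (array([545.6, 164.7]), 46, np.float64(1.0))
cupA (array([431.6, 408.7]), 58, np.float64(0.6)) cupB (array([427.9, 282.2]), 58, np.float64(0.9))
stand top scene [547.  166.5] 149
boxB scene ((543.98828125, 287.8268737792969), (91.15001678466797, 49.17817306518555), 13.155523300170898)
```

Emit:
{"method": "move_arm", "body": {"increments": [[[0.3, 0.3, -0.2, 0, 0.006, 0.021, 0], [0.3, 0, 0, 0, 0, 0, 0], [0.3, 0, 0, 1.0, 0, 0, 0], [0.3, 0, 0, 1.0, 0, 0, 0], [0.3, 0, 0, 0.5, 0, 0, 0], [0.3, 0, 0, 0, 0, 0, 0]]]}}

```text
time_s: 7.5
ee_pos: [548.7, 163.3, 76.4]
ee_rot: [-180.0, -0.1, 0.1]
force: [0.2, 0.5, -1.7]
gripper_width: 37.5
```

Emit:
{"method": "move_arm", "body": {"increments": [[[0.3, 0, 0, 1.0, 0, 0, 0], [0.3, 0, 0, 1.0, 0, 0, 0], [0.3, 0, 0, 0.7, 0, 0, 0], [0.3, 0, 0, 0.5, 0, 0, 0], [0.3, 0, 0, 0, 0, 0, 0]]]}}

```text
time_s: 8.12
ee_pos: [549.1, 163.3, 42.3]
ee_rot: [-180.0, -0.1, 0.1]
force: [-0.4, 0.6, 0.6]
gripper_width: 37.5
```

Emit:
{"method": "move_arm", "body": {"increments": [[[0.3, 0, 0, 0.1, 0, 0, 0], [0.55, 0, 0, 0, 0, 0, 0], [0.75, 0, 0, 0, 0, 0, 0], [0.75, 0, 0, 0, 0, 0, 0], [0.75, 0, 0, 0, 0, 0, 0], [0.75, 0, 0, 0, 0, 0, 0]]]}}

```text
time_s: 8.88
ee_pos: [549.9, 163.7, 42.4]
ee_rot: [-179.9, -0.2, 0.1]
force: [0.5, 0.3, -0.4]
gripper_width: 68.3
```

Emit:
{"method": "move_arm", "body": {"increments": [[[1, 0, 0, -1, 0, 0, 0], [1, 0, 0, -3, 0, 0, 0], [1, 0, 0, -4, 0, 0, 0], [1, 0, 0, -4, 0, 0, 0], [1, 0, 0, 0, 0, 0, 0], [1, 0, 0, 0, 0, 0, 0]]]}}

```text
time_s: 9.62
ee_pos: [549.4, 163.5, 168.2]
ee_rot: [-179.9, -0.3, 0.1]
force: [0.5, 0.3, -0.3]
gripper_width: 91.1
```

Emit:
{"method": "move_arm", "body": {"increments": [[[1, -0.1, -3.0, 0.5, 0, 0, 0], [1, -0.1, -3.0, 0.5, 0, 0, 0], [1, -0.1, -3.0, 0.5, 0, 0, 0], [1, 0, -3.0, 0, 0, 0, 0], [1, 0, 0, 0, 0, 0, -0.12], [1, 0, 0, 0, 0, 0, -0.12], [1, 0, 0, 0, 0, 0, 0], [1, 0, 0, 0, 0, 0, 0]]]}}

```text
time_s: 10.62
ee_pos: [540.6, 284.6, 142.2]
ee_rot: [179.8, 0.8, 14.1]
force: [0.6, 0.3, 0.2]
gripper_width: 91.5
```

```bash
cat >> h.py <<'E'
def go(x,y,z,yaw):
    """shift (cm, tool axes) and turn (rad) from here to a tool-down pose"""
    from scipy.spatial.transform import Rotation as Ro
    s=monitor.state(); R=Ro.from_euler('xyz',s['ee_rot'],degrees=True); T=Ro.from_euler('xyz',[180,0,yaw],degrees=True)
    print(s['time_s'],s['ee_pos'].round(1),'go',(R.inv().apply(np.array([x,y,z])-s['ee_pos'])/10).round(2),(R.inv()*T).as_rotvec().round(3))
E
python3 - <<'E'
from h import *
g=world(grab('scene')); t=world(grab('top'))
print('pot',cyl(g,547,166,40,80,20),blob(t,(371,290),65,100,14)); print('boxB',blob(t,(317,291),15,36,16))
m=(abs(g[...,2]-78)<12)&(np.hypot(g[...,0]-547,g[...,1]-166)<28);print(np.nanpercentile(g[m][:,2],[50,95]))
go(546.2,284.4,60,13.6)
E
```

```text
pot (array([549.9, 166.5]), 95, np.float64(1.5)) (array([549.9, 163.3]), array([36.5, 36. ]), 44.7, 99, np.float32(82.4))
boxB (array([515.7, 296.6]), array([37.2, 12.6]), 22.4, 37, np.float32(25.2))
[79.8851041 84.5839182]
10.725 [540.7 284.6 142.5] go [0.64 0.12 8.24] [0.004 0.014 0.009]
```

The pot is seated: its top is at 82–83 mm, and the lid centre (549.9, 163.3) matches the well.

Emit:
{"method": "move_arm", "body": {"increments": [[[1, 0.6, 0.1, 1, 0.004, 0.014, 0.009], [1, 0, 0, 3, 0, 0, 0], [1, 0, 0, 3, 0, 0, 0], [1, 0, 0, 2, 0, 0, 0], [1, 0, 0, 0, 0, 0, 0], [1, 0, 0, 0, 0, 0, 0]]]}}

```text
time_s: 11.48
ee_pos: [548.6, 284.2, 48.8]
ee_rot: [-179.9, -0.2, 13.3]
force: [-0.6, 0.6, -0.7]
gripper_width: 91.3
```

```bash
python3 -c "
from h import *
go(546.2,284.4,5,13.6)"
```

```text
11.475 [548.6 284.2  48.8] go [-0.25 -0.07  4.38] [-0.001 -0.004 -0.006]
```

Emit:
{"method": "move_arm", "body": {"increments": [[[1, -0.2, -0.1, 1.5, 0, -0.004, -0.006], [1, 0, 0, 1.5, 0, 0, 0], [1, 0, 0, 1.3, 0, 0, 0], [1, 0, 0, 0, 0, 0, 0], [0.4, 0, 0, 0, 0, 0, 0], [0.4, 0, 0, 0, 0, 0, 0], [0.4, 0, 0, 0, 0, 0, 0], [0.4, 0, 0, 0, 0, 0, 0], [0.4, 0, 0, 0, 0, 0, 0], [0.4, 0, 0, 0, 0, 0, 0]]], "force": 20}}

```text
time_s: 12.72
ee_pos: [548.2, 285.7, 5.4]
ee_rot: [-179.9, -0.3, 13.6]
force: [-0.4, 0.1, -0.6]
gripper_width: 37.2
```

The opening of 37 mm is less than the box's 48 mm, so something is wrong. I'll look.

```bash
python3 - <<'E'
from h import *
f=grab('scene'); cv2.imwrite('pics/s3.png',cv2.resize(f['color'][130:270,140:300,::-1],None,fx=5,fy=4.25,interpolation=cv2.INTER_CUBIC)[:600])
print(monitor.state()['gripper_width'])
E
```

```text
36.305656523055326
```

View pics/s3.png

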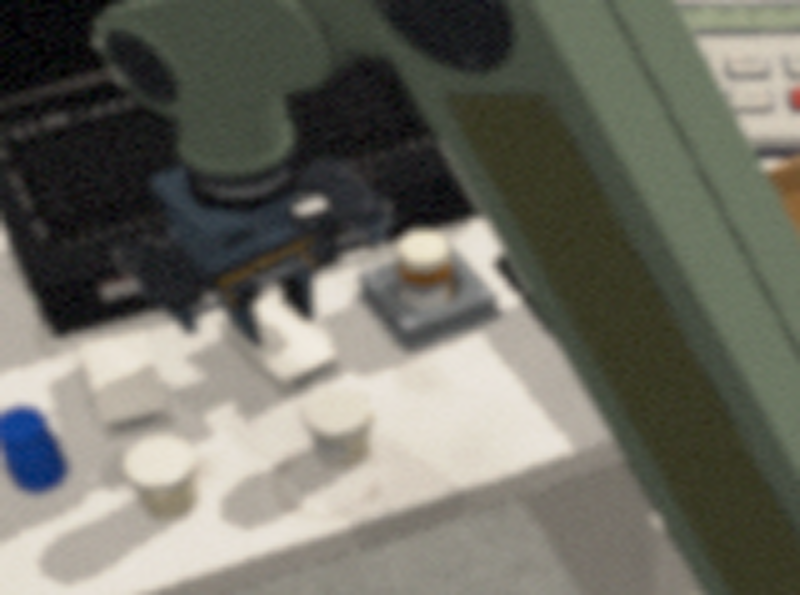

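The box appears to be between the fingers at (290,320) and the pot stands in the well at (425,260). I'll lift slightly and check by depth.

Emit:
{"method": "move_arm", "body": {"increments": [[[0.35, 0, 0, 0, 0, 0, 0], [0.35, 0, 0, 0, 0, 0, 0], [0.35, 0, 0, -1.5, 0, 0, 0], [0.35, 0, 0, -1.5, 0, 0, 0], [0.35, 0, 0, -2, 0, 0, 0], [0.35, 0, 0, 0, 0, 0, 0]]]}}

```text
time_s: 13.52
ee_pos: [549.0, 286.1, 60.2]
ee_rot: [-179.8, -0.5, 13.6]
force: [1.0, 0.5, 0.4]
gripper_width: 32.2
```

```bash
python3 - <<'E'
from h import *
f=grab('scene'); cv2.imwrite('pics/s4.png',cv2.resize(f['color'][160:250,150:270,::-1],None,fx=6,fy=6,interpolation=cv2.INTER_CUBIC))
print(monitor.state()['gripper_width'])
E
```

```text
31.831929088253013
```

View pics/s4.png

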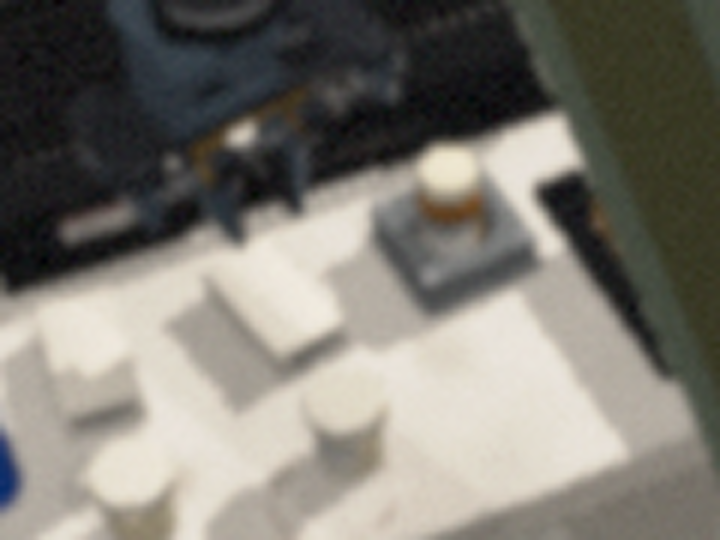

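The box stayed on the desk at about (275,310). I'll measure where it lies now.

```bash
python3 - <<'E'
from h import *
w=world(load('scene'))
m=(abs(w[...,2]-24)<6)&(np.hypot(w[...,0]-535,w[...,1]-290)<75)&(w[...,1]>230)&(w[...,1]<350); print(m.sum())
print(cv2.minAreaRect(np.float32(w[m][:,:2])), np.nanmedian(w[m][:,2]))
# finger points
p=w[(w[...,2]>50)&(w[...,2]<100)&(np.hypot(w[...,0]-548,w[...,1]-287)<70)]
print(len(p),p.min(0),p.max(0)); print(p[np.argsort(p[:,2])[:8]].round())
E
```

```text
257
((545.4456787109375, 288.3266906738281), (92.6246109008789, 49.043113708496094), 12.947094917297363) 23.96295495082198
9 [528.45566738 266.44479995  89.97643679] [565.56340058 315.4680051   99.30216158]
[[544. 269.  90.]
 [530. 303.  94.]
 [538. 266.  95.]
 [528. 307.  98.]
 [558. 315.  98.]
 [566. 275.  98.]
 [547. 270.  98.]
 [551. 314.  99.]]
```

```bash
python3 - <<'E'
from h import *
f=load('scene'); s=monitor.state(); print(s['ee_pos'],s['gripper_width'])
from scipy.spatial.transform import Rotation as Ro
R=Ro.from_euler('xyz',s['ee_rot'],degrees=True)
for l in ([0,0,0],[0,16,0],[0,-16,0],[0,16,-30],[0,-16,-30],[0,16,-60],[0,-16,-60]):
    p=s['ee_pos']+R.apply(l); q=cv2.projectPoints(p,f['rvec'],f['tvec'],f['camera_matrix'],None)[0].ravel()
    print(l,'crop px',((q-[150,160])*6).round())
E
```

```text
[548.15229652 285.64889457  59.059053  ] 31.831929088253013
[0, 0, 0] crop px [265. 253.]
[0, 16, 0] crop px [287. 241.]
[0, -16, 0] crop px [242. 266.]
[0, 16, -30] crop px [282. 208.]
[0, -16, -30] crop px [236. 234.]
[0, 16, -60] crop px [276. 175.]
[0, -16, -60] crop px [230. 201.]
```

The fingertips appear about 25–30 mm higher than the reported TCP. They project to about (235,237) and (295,207), where points 30 mm up the fingers should be, and they closed above the 26 mm box. I'll find the true offset by touch, with the jaws open around the box and small steps down while watching the force.

Emit:
{"method": "move_arm", "body": {"increments": [[[1, 0, 0, 0, 0, 0, 0], [1, -0.2, 0.1, 0, 0, 0, 0], [1, 0, 0, 2, 0, 0, 0], [1, 0, 0, 2, 0, 0, 0], [1, 0, 0, 1.3, 0, 0, 0], [1, 0, 0, 0, 0, 0, 0], [1, 0, 0, 0, 0, 0, 0]]]}}

```text
time_s: 14.45
ee_pos: [544.6, 283.2, 2.2]
ee_rot: [-179.9, -0.1, 13.6]
force: [0.3, 0.3, 0.1]
gripper_width: 91.2
```

```bash
python3 - <<'E'
from h import *
f=grab('scene'); w=world(f); go(546.2,284.4,0,13.6)
s=monitor.state()
c=cv2.resize(f['color'][175:255,160:260,::-1],None,fx=7,fy=7,interpolation=cv2.INTER_CUBIC)
from scipy.spatial.transform import Rotation as Ro
R=Ro.from_euler('xyz',s['ee_rot'],degrees=True)
for l in ([0,52,0],[0,-52,0],[0,52,-25],[0,-52,-25]):
    q=cv2.projectPoints(s['ee_pos']+R.apply(l)+[0,4,0],f['rvec'],f['tvec'],f['camera_matrix'],None)[0].ravel()
    q=((q-[160,175])*7).astype(int); cv2.drawMarker(c,tuple(int(v) for v in q),(0,0,255) if l[2]==0 else (0,255,0),0,10,1)
cv2.imwrite('pics/s5.png',c)
E
```

```text
14.5 [544.5 283.1   2.2] go [ 0.19 -0.09  0.22] [-0.001 -0.001  0.   ]
```

View pics/s5.png

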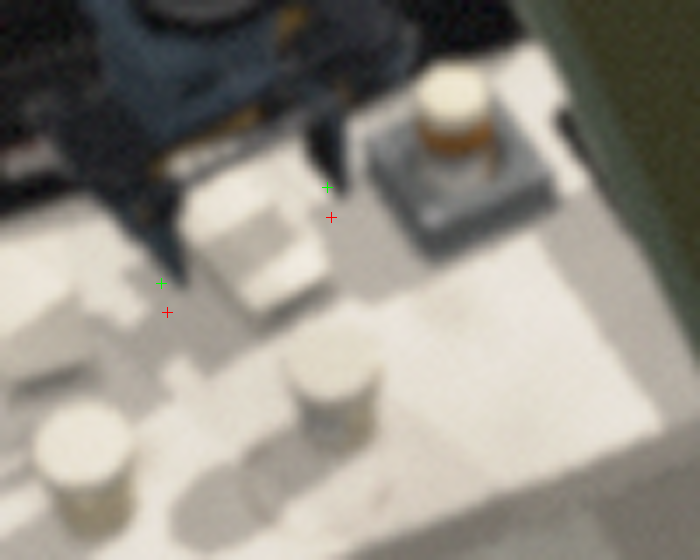

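Emit:
{"method": "move_arm", "body": {"increments": [[[1, 0.2, -0.1, 0.5, 0, 0, 0], [1, 0, 0, 0.5, 0, 0, 0], [1, 0, 0, 0, 0, 0, 0]]]}}

```text
time_s: 14.88
ee_pos: [547.2, 285.1, -7.2]
ee_rot: [-179.9, -0.2, 13.6]
force: [-0.1, 0.4, -0.2]
gripper_width: 91.2
```

Emit:
{"method": "move_arm", "body": {"increments": [[[1, 0, 0, 0.3, 0, 0, 0], [1, 0, 0, 0, 0, 0, 0]]]}}

```text
time_s: 15.12
ee_pos: [547.2, 285.1, -10.4]
ee_rot: [-179.9, -0.2, 13.6]
force: [-0.4, -0.7, -0.6]
gripper_width: 91.8
```

Emit:
{"method": "move_arm", "body": {"increments": [[[1, 0, 0, 0.3, 0, 0, 0], [1, 0, 0, 0, 0, 0, 0]]]}}

```text
time_s: 15.38
ee_pos: [547.3, 285.2, -13.5]
ee_rot: [-179.9, -0.2, 13.6]
force: [-0.4, -0.3, 0.2]
gripper_width: 91.1
```

Emit:
{"method": "move_arm", "body": {"increments": [[[1, 0, 0, 0.3, 0, 0, 0], [1, 0, 0, 0, 0, 0, 0]]]}}

```text
time_s: 15.62
ee_pos: [547.3, 285.2, -16.7]
ee_rot: [-179.9, -0.2, 13.6]
force: [0.8, -0.2, 0.4]
gripper_width: 91.5
```

Emit:
{"method": "move_arm", "body": {"increments": [[[1, 0, 0, 0.2, 0, 0, 0], [1, 0, 0, 0, 0, 0, 0]]]}}

```text
time_s: 15.88
ee_pos: [547.3, 285.2, -18.8]
ee_rot: [-179.9, -0.2, 13.6]
force: [0.1, 0.0, -0.4]
gripper_width: 91.6
```

Emit:
{"method": "move_arm", "body": {"increments": [[[1, 0, 0, 0.2, 0, 0, 0], [1, 0, 0, 0, 0, 0, 0]]]}}

```text
time_s: 16.12
ee_pos: [547.4, 285.2, -20.9]
ee_rot: [-179.9, -0.2, 13.6]
force: [-0.8, -0.2, 0.4]
gripper_width: 91.6
```

Still free at -21 mm, so the fingers must be at least 21 mm shorter than reported. The pads should be beside the box now, so I'll close here.

Emit:
{"method": "move_arm", "body": {"increments": [[[0.35, 0, 0, 0, 0, 0, 0], [0.35, 0, 0, 0, 0, 0, 0], [0.35, 0, 0, 0, 0, 0, 0], [0.35, 0, 0, 0, 0, 0, 0], [0.35, 0, 0, 0, 0, 0, 0], [0.35, 0, 0, 0, 0, 0, 0]]], "force": 20}}

```text
time_s: 16.88
ee_pos: [547.5, 285.3, -20.8]
ee_rot: [-179.9, -0.2, 13.6]
force: [0.5, -0.0, -0.6]
gripper_width: 48.0
```

48.0 mm, so the box is gripped. Lift, turn to the card tray's yaw (3.7°) and carry it over.

Emit:
{"method": "move_arm", "body": {"increments": [[[0.35, 0, 0, -2, 0, 0, 0], [0.35, 0, 0, -3.5, 0, 0, 0], [0.35, 0, 0, -3.5, 0, 0, 0], [0.35, 0, 0, -3.5, 0, 0, 0], [0.35, 0, 0, 0, 0, 0, 0.087], [0.35, 0, 0, 0, 0, 0, 0.087], [0.35, 0, 0, 0, 0, 0, 0]]]}}

```text
time_s: 17.75
ee_pos: [546.0, 284.4, 107.0]
ee_rot: [-179.9, -0.1, 3.4]
force: [-0.6, 0.2, -1.2]
gripper_width: 48.0
```

Emit:
{"method": "move_arm", "body": {"increments": [[[0.35, -1.3, 3, 0, 0, 0, 0], [0.35, -1.3, 4.5, 0, 0, 0, 0], [0.35, -1.3, 5, 0, 0, 0, 0], [0.35, -1.3, 5, 0, 0, 0, 0], [0.35, -1.3, 5, 0, 0, 0, 0], [0.35, -1.3, 5, 0, 0, 0, 0], [0.35, -1.3, 5, 0, 0, 0, 0], [0.35, -1.3, 4.5, 0, 0, 0, 0], [0.35, -0.3, 2, 0, 0, 0, 0], [0.35, 0, 0, 0, 0, 0, 0], [0.35, 0, 0, 0, 0, 0, 0]]]}}

```text
time_s: 19.12
ee_pos: [461.5, -122.6, 103.8]
ee_rot: [-179.9, 0.1, 4.5]
force: [0.1, -0.2, -0.1]
gripper_width: 47.7
```

```bash
python3 - <<'E'
from h import *
go(465,-107,30,3.7); print(monitor.state()['gripper_width'])
f=grab('scene'); cv2.imwrite('pics/s6.png',cv2.resize(f['color'][120:250,210:370,::-1],None,fx=5,fy=4.6,interpolation=cv2.INTER_CUBIC))
E
```

```text
19.125 [ 461.5 -122.6  103.8] go [ 0.48 -1.52  7.38] [-0.002  0.002  0.013]
47.743102532052305
```

View pics/s6.png

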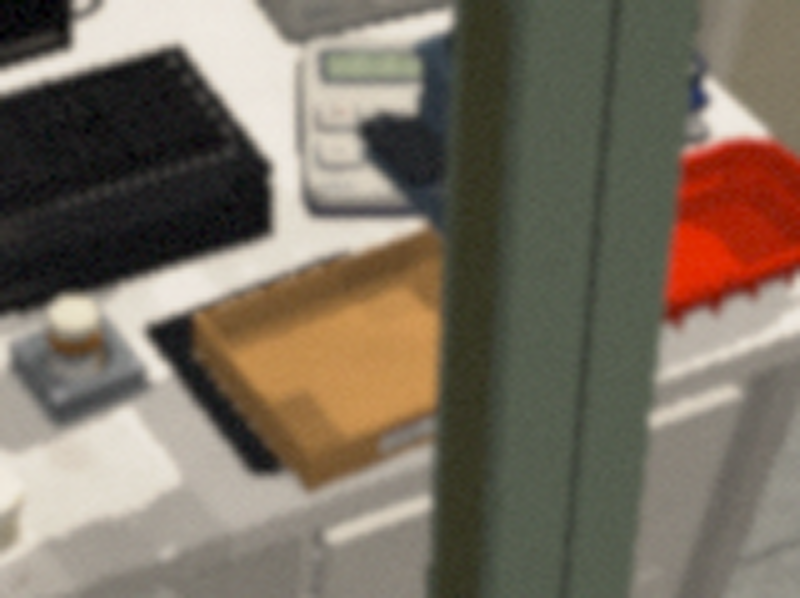

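The arm hides the box in this view, but the grip of 47.7 mm holds. The box underside is about TCP + 21, so I'll lower towards TCP z ≈ -14.

Emit:
{"method": "move_arm", "body": {"increments": [[[0.35, 0.5, -1.5, 0, 0, 0, 0.013], [0.35, 0, 0, 0, 0, 0, 0], [0.35, 0, 0, 2, 0, 0, 0], [0.35, 0, 0, 2, 0, 0, 0], [0.35, 0, 0, 2, 0, 0, 0], [0.35, 0, 0, 0, 0, 0, 0], [0.35, 0, 0, 0, 0, 0, 0]]]}}

```text
time_s: 20.05
ee_pos: [466.9, -103.7, 43.4]
ee_rot: [180.0, -0.0, 4.4]
force: [0.3, -0.4, -0.2]
gripper_width: 47.7
```

```bash
python3 -c "
from h import *
go(465,-107,-14,3.7)"
```

```text
20.05 [ 466.9 -103.7   43.4] go [-0.22  0.31  5.74] [ 0.    -0.001  0.013]
```

Emit:
{"method": "move_arm", "body": {"increments": [[[0.35, -0.2, 0.3, 1, 0, 0, 0.013], [0.35, 0, 0, 2, 0, 0, 0], [0.35, 0, 0, 1.5, 0, 0, 0], [0.35, 0, 0, 0.7, 0, 0, 0], [0.35, 0, 0, 0.3, 0, 0, 0], [0.35, 0, 0, 0, 0, 0, 0]]]}}

```text
time_s: 20.8
ee_pos: [467.5, -108.4, -11.3]
ee_rot: [179.8, -0.4, 3.6]
force: [0.2, 0.6, -0.7]
gripper_width: 48.0
```

Emit:
{"method": "move_arm", "body": {"increments": [[[0.35, 0, 0, 0.2, 0, 0, 0], [0.35, 0, 0, 0.2, 0, 0, 0], [0.35, 0, 0, 0, 0, 0, 0]]]}}

```text
time_s: 21.18
ee_pos: [468.4, -108.6, -14.5]
ee_rot: [179.8, -0.5, 3.6]
force: [-1.1, -0.4, 0.5]
gripper_width: 47.9
```

Emit:
{"method": "move_arm", "body": {"increments": [[[0.6, 0, 0, 0, 0, 0, 0], [0.77, 0, 0, 0, 0, 0, 0], [0.77, 0, 0, 0, 0, 0, 0], [0.77, 0, 0, 0, 0, 0, 0], [0.77, 0, 0, -2, 0, 0, 0], [0.77, 0, 0, -4, 0, 0, 0], [0.77, 0, 0, -5, 0, 0, 0], [0.77, 0, 0, -4, 0, 0, 0], [0.77, 0, 0, 0, 0, 0, 0.06], [0.77, 0, 0, 0, 0, 0, 0]]]}}

```text
time_s: 22.42
ee_pos: [466.9, -108.1, 140.3]
ee_rot: [179.8, -0.5, 0.1]
force: [-0.0, 0.1, -0.4]
gripper_width: 70.2
```

Emit:
{"method": "move_arm", "body": {"increments": [[[1, 0.7, -4, 0, 0, 0, 0], [1, 0.8, -5, 0, 0, 0, 0], [1, 0.8, -5, 0, 0, 0, 0], [1, 0.8, -5, 0, 0, 0, 0], [1, 0.8, -5, 0, 0, 0, 0], [1, 0.8, -5, 0, 0, 0, 0], [1, 0.8, -5, 0, 0, 0, 0], [1, 0.8, -5, 0, 0, 0, 0], [1, 0.8, -5, 0, 0, 0, 0], [1, 0.8, -4, 0, 0, 0, 0], [1, 0, -2, 0, 0, 0, 0.1], [1, 0, 0, 0, 0, 0, 0]]]}}

```text
time_s: 23.92
ee_pos: [542.3, 406.6, 127.6]
ee_rot: [179.4, 0.2, -5.1]
force: [-0.3, 0.4, 0.2]
gripper_width: 91.0
```

```bash
python3 - <<'E'
from h import *
go(548,400.5,120,-5.5)
g=grab('top'); w=world(g)
print(blob(w,(495,327),15,45,16)); print('pot',blob(w,(371,290),65,100,14))
cv2.imwrite('pics/t7.png',cv2.resize(g['color'][160:245,120:350,::-1],None,fx=3.4,fy=3.4,interpolation=cv2.INTER_CUBIC))
E
```

```text
23.925 [542.3 406.6 127.6] go [0.63 0.54 0.76] [0.011 0.003 0.007]
(array([ 467.6, -108.7]), array([89.9, 48.2]), 3.7, 369, np.float32(31.7))
pot (array([549.6, 162.5]), array([36.6, 36.1]), 16.9, 102, np.float32(81.2))
```

View pics/t7.png

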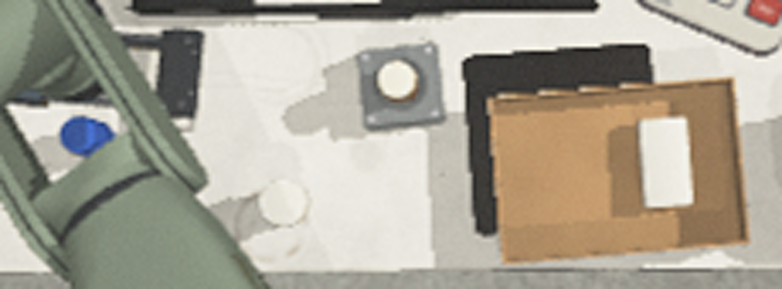

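Box B lies flat in the tray at (665,162), measured at (467.6, -108.7) with its top at 31.7 mm. Before descending near the blue pot and the dropper, I'll check how high the gripper body's underside really is.

```bash
python3 - <<'E'
from h import *
from scipy.spatial.transform import Rotation as Ro
f=grab('scene'); w=world(f)-[0,3.5,0]; s=monitor.state(); R=Ro.from_euler('xyz',s['ee_rot'],degrees=True)
l=(w.reshape(-1,3)-s['ee_pos'])@R.as_matrix()
m=(abs(l[:,0])<60)&(abs(l[:,1])<110)&(l[:,2]<60)&(l[:,2]>-140); p=l[m]
for a in range(-100,101,20):
    q=p[(abs(p[:,1]-a)<10)]
    if len(q): i=np.argsort(-q[:,2])[:4]; print(a,len(q),q[i].round().tolist())
q=(R.apply([0,0,-20])+s['ee_pos']); print(s['ee_pos'])
cv2.imwrite('pics/s7.png',cv2.resize(f['color'][140:250,120:260,::-1],None,fx=5,fy=5,interpolation=cv2.INTER_CUBIC))
E
```

```text
-100 3 [[-55.0, -91.0, 58.0], [49.0, -109.0, 54.0], [-55.0, -90.0, 54.0]]
-80 54 [[-54.0, -71.0, 59.0], [-38.0, -81.0, 57.0], [-59.0, -71.0, 57.0], [-41.0, -85.0, 56.0]]
-60 94 [[-55.0, -54.0, 59.0], [-42.0, -58.0, 57.0], [-56.0, -68.0, 57.0], [-41.0, -61.0, 56.0]]
-40 62 [[14.0, -46.0, -34.0], [-15.0, -47.0, -37.0], [-18.0, -49.0, -41.0], [-18.0, -45.0, -44.0]]
-20 23 [[-31.0, -11.0, -122.0], [-31.0, -29.0, -125.0], [-33.0, -14.0, -126.0], [-29.0, -16.0, -127.0]]
0 18 [[-29.0, 8.0, -122.0], [-33.0, -4.0, -126.0], [-34.0, -2.0, -127.0], [-31.0, 2.0, -127.0]]
20 20 [[-31.0, 24.0, -123.0], [28.0, 28.0, -124.0], [-31.0, 11.0, -124.0], [28.0, 25.0, -124.0]]
40 57 [[15.0, 46.0, -33.0], [-16.0, 47.0, -35.0], [-18.0, 50.0, -36.0], [-13.0, 48.0, -37.0]]
60 94 [[-18.0, 54.0, -40.0], [-15.0, 51.0, -42.0], [-19.0, 51.0, -42.0], [-18.0, 55.0, -45.0]]
80 20 [[-36.0, 75.0, -114.0], [-35.0, 79.0, -116.0], [-36.0, 76.0, -118.0], [-37.0, 80.0, -122.0]]
[542.4273889  404.75891536 128.01083737]
```

View pics/s7.png

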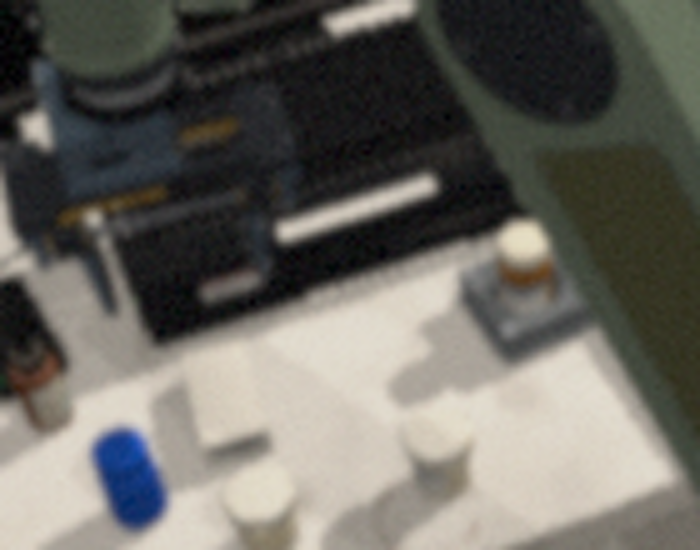

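The body underside sits about 115 mm behind the reported TCP and the tips about 30 mm, centred in x, so the body has ample clearance. The true tip height is about the reported z + 30. Box A is at (230,400) in this view, with the blue pot at (128,475) and the dropper at (40,390), both clear.

Emit:
{"method": "move_arm", "body": {"increments": [[[1, 0.5, 0.4, 1, 0.01, 0.003, 0.007], [1, 0, 0, 0, 0, 0, 0], [1, 0, 0, 3, 0, 0, 0], [1, 0, 0, 3, 0, 0, 0], [1, 0, 0, 2, 0, 0, 0], [1, 0, 0, 0, 0, 0, 0], [1, 0, 0, 0, 0, 0, 0]]]}}

```text
time_s: 24.9
ee_pos: [549.6, 393.9, 38.1]
ee_rot: [-180.0, -0.2, -5.9]
force: [0.6, -0.1, 0.2]
gripper_width: 91.1
```

```bash
python3 -c "
from h import *
go(549,400.5,-22,-5.5)"
```

```text
24.9 [549.6 393.9  38.1] go [-0.15 -0.65  6.01] [-0.001 -0.003 -0.006]
```

Emit:
{"method": "move_arm", "body": {"increments": [[[1, -0.1, -0.6, 0, 0, -0.003, -0.006], [1, 0, 0, 0, 0, 0, 0], [1, 0, 0, 2, 0, 0, 0], [1, 0, 0, 2, 0, 0, 0], [1, 0, 0, 1.5, 0, 0, 0], [1, 0, 0, 0.5, 0, 0, 0], [1, 0, 0, 0, 0, 0, 0]]]}}

```text
time_s: 25.78
ee_pos: [552.7, 403.3, -18.1]
ee_rot: [-179.6, -0.4, -5.4]
force: [-0.2, 0.0, 1.0]
gripper_width: 90.9
```

Emit:
{"method": "move_arm", "body": {"increments": [[[0.35, 0, 0, 0, 0, 0, 0], [0.35, 0, 0, 0, 0, 0, 0], [0.35, 0, 0, 0, 0, 0, 0], [0.35, 0, 0, 0, 0, 0, 0], [0.35, 0, 0, 0, 0, 0, 0], [0.35, 0, 0, 0, 0, 0, 0], [0.35, 0, 0, 0, 0, 0, 0]]]}}

```text
time_s: 26.65
ee_pos: [553.8, 404.0, -16.0]
ee_rot: [-179.4, -0.6, -5.4]
force: [-0.5, 0.6, -0.3]
gripper_width: 47.7
```

Emit:
{"method": "move_arm", "body": {"increments": [[[0.35, 0, 0, -2, 0, 0, 0], [0.35, 0, 0, -3.5, 0, 0, 0], [0.35, 0, 0, -3.5, 0, 0, 0], [0.35, 0, 0, -3.5, 0, 0, 0], [0.35, 0, 0, 0, 0, 0, -0.08], [0.35, 0, 0, 0, 0, 0, -0.08], [0.35, 0, 0, 0, 0, 0, 0]]]}}

```text
time_s: 27.52
ee_pos: [551.6, 402.5, 111.7]
ee_rot: [-179.6, -0.5, 4.0]
force: [1.0, -0.9, -1.2]
gripper_width: 47.9
```

Emit:
{"method": "move_arm", "body": {"increments": [[[0.35, -1.3, 3, 0, 0, 0, 0], [0.35, -1.3, 4.5, 0, 0, 0, 0], [0.35, -1.3, 5, 0, 0, 0, 0], [0.35, -1.3, 5, 0, 0, 0, 0], [0.35, -1.3, 5, 0, 0, 0, 0], [0.35, -1.3, 5, 0, 0, 0, 0], [0.35, -1.3, 5, 0, 0, 0, 0], [0.35, -1.3, 4, 0, 0, 0, 0], [0.35, -1.3, 2, 0, 0, 0, 0], [0.35, 0, 0.5, 0, 0, 0, 0], [0.35, 0, 0, 0, 0, 0, 0], [0.35, 0, 0, 0, 0, 0, 0]]]}}

```text
time_s: 29.02
ee_pos: [456.8, -4.6, 105.3]
ee_rot: [-179.6, -0.5, 3.2]
force: [1.0, -0.1, -0.2]
gripper_width: 47.8
```

```bash
python3 -c "
from h import *
go(458,-8,40,3.7);print(monitor.state()['gripper_width'])"
```

```text
29.025 [456.8  -4.6 105.3] go [0.04 0.39 6.52] [-0.006 -0.009 -0.009]
47.78769313303524
```

Emit:
{"method": "move_arm", "body": {"increments": [[[0.35, 0.1, 0.4, 0, -0.006, -0.009, -0.009], [0.35, 0, 0, 2, 0, 0, 0], [0.35, 0, 0, 2.5, 0, 0, 0], [0.35, 0, 0, 2.5, 0, 0, 0], [0.35, 0, 0, 2, 0, 0, 0], [0.35, 0, 0, 0.5, 0, 0, 0], [0.35, 0, 0, 0, 0, 0, 0]]]}}

```text
time_s: 29.9
ee_pos: [463.1, -5.6, 8.3]
ee_rot: [179.9, -0.2, 4.2]
force: [0.4, -0.6, 0.3]
gripper_width: 47.5
```

```bash
python3 -c "
from h import *
go(458,-8,-9,3.7)"
```

```text
29.9 [463.1  -5.6   8.3] go [-0.53  0.2   1.73] [ 0.001 -0.003  0.008]
```

Emit:
{"method": "move_arm", "body": {"increments": [[[0.35, -0.5, 0.2, 0.5, 0, -0.003, 0.008], [0.35, 0, 0, 0.5, 0, 0, 0], [0.35, 0, 0, 0.5, 0, 0, 0], [0.35, 0, 0, 0.2, 0, 0, 0], [0.35, 0, 0, 0, 0, 0, 0]]]}}

```text
time_s: 30.52
ee_pos: [459.7, -8.2, -8.1]
ee_rot: [179.9, -0.2, 3.7]
force: [0.2, 0.1, -0.7]
gripper_width: 48.2
```

Emit:
{"method": "move_arm", "body": {"increments": [[[0.35, 0, 0, 0.2, 0, 0, 0], [0.6, 0, 0, 0, 0, 0, 0], [0.77, 0, 0, 0, 0, 0, 0], [0.77, 0, 0, 0, 0, 0, 0], [0.77, 0, 0, 0, 0, 0, 0], [0.77, 0, 0, -2, 0, 0, 0], [0.77, 0, 0, -4, 0, 0, 0], [0.77, 0, 0, -5, 0, 0, 0], [0.77, 0, 0, 0, 0, 0, 0.06], [1, 0, 0, 0, 0, 0, 0]]]}}

```text
time_s: 31.78
ee_pos: [459.3, -8.0, 103.4]
ee_rot: [179.9, -0.2, 0.2]
force: [-0.2, 0.6, -0.2]
gripper_width: 77.6
```

Emit:
{"method": "move_arm", "body": {"increments": [[[1, -0.5, -3, 0, 0, 0, 0], [1, -0.5, -4.5, 0, 0, 0, 0], [1, -0.5, -5, 0, 0, 0, 0], [1, -0.5, -5, 0, 0, 0, 0], [1, -0.5, -5, 0, 0, 0, 0], [1, -0.5, -3.5, 0, 0, 0, 0], [1, 0, -1.5, 0, 0, 0, 0], [1, 0, 0, 0, 0, 0, 0], [1, 0, 0, 0, 0, 0, 0], [1, 0, 0, 0, 0, 0, 0]]]}}

```text
time_s: 33.02
ee_pos: [425.6, 271.0, 97.7]
ee_rot: [179.6, 0.2, 0.4]
force: [-0.1, 0.1, -0.5]
gripper_width: 91.3
```

```bash
python3 - <<'E'
from h import *
go(427.7,277.9,60,0)
w=world(grab('top'))
print('B',blob(w,(495,327),15,45,16),'A',blob(w,(448,327),15,45,14)); print(cyl(world(grab('scene'))-[0,3.5,0],428,278,8,43,21))
E
```

```text
33.025 [425.6 271.   97.7] go [ 0.23 -0.71  3.77] [0.007 0.003 0.007]
B (array([ 467.5, -108.6]), array([89.7, 48.4]), 3.7, 370, np.float32(31.7)) A (array([459.3,  -8.7]), array([89.4, 47.9]), 3.6, 358, np.float32(31.7))
(array([428.1, 278.4]), 52, np.float64(0.9))
```

Both boxes are flat in the tray with their tops at 31.7 mm. Cup B is at (428,278), so I'll descend to lid height (TCP z ≈ 4).

Emit:
{"method": "move_arm", "body": {"increments": [[[1, 0.2, -0.7, 0, 0.007, 0.003, 0.007], [1, 0, 0, 0, 0, 0, 0], [1, 0, 0, 2, 0, 0, 0], [1, 0, 0, 2, 0, 0, 0], [1, 0, 0, 0, 0, 0, 0]]]}}

```text
time_s: 33.75
ee_pos: [428.8, 278.4, 57.8]
ee_rot: [-179.9, -0.1, -0.1]
force: [-0.3, -0.5, 0.2]
gripper_width: 91.3
```

```bash
python3 -c "
from h import *
go(427.7,277.9,4,0)"
```

```text
33.75 [428.8 278.4  57.8] go [-0.13  0.06  5.38] [-0.002 -0.002 -0.001]
```

Emit:
{"method": "move_arm", "body": {"increments": [[[1, -0.1, 0, 1, 0, 0, 0], [1, 0, 0, 1.5, 0, 0, 0], [1, 0, 0, 1.5, 0, 0, 0], [1, 0, 0, 1.0, 0, 0, 0], [1, 0, 0, 0, 0, 0, 0]]]}}

```text
time_s: 34.38
ee_pos: [428.9, 279.2, 6.1]
ee_rot: [-179.8, -0.3, -0.1]
force: [1.1, 0.3, -0.4]
gripper_width: 90.7
```

Emit:
{"method": "move_arm", "body": {"increments": [[[0.35, 0, 0, 0, 0, 0, 0], [0.35, 0, 0, 0, 0, 0, 0], [0.35, 0, 0, 0, 0, 0, 0], [0.35, 0, 0, 0, 0, 0, 0], [0.35, 0, 0, 0, 0, 0, 0], [0.35, 0, 0, 0, 0, 0, 0], [0.35, 0, 0, 0, 0, 0, 0]]], "force": 15}}

```text
time_s: 35.25
ee_pos: [429.9, 279.8, 7.4]
ee_rot: [-179.7, -0.4, -0.1]
force: [0.6, -0.6, -0.1]
gripper_width: 47.7
```

Lid gripped (47.7 mm). Lift and carry it to the red tray's far slot.

Emit:
{"method": "move_arm", "body": {"increments": [[[0.35, 0, 0, -1.5, 0, 0, 0], [0.35, 0, 0, -3, 0, 0, 0], [0.35, 0, 0, -3.5, 0, 0, 0], [0.35, 0, 0, -3.5, 0, 0, 0], [0.35, 0, 1.5, 0, 0, 0, 0], [0.35, 0.2, 3, 0, 0, 0, 0], [0.35, 0.3, 4, 0, 0, 0, 0], [0.35, 0.3, 4.5, 0, 0, 0, 0], [0.35, 0.3, 5, 0, 0, 0, 0], [0.35, 0.3, 5, 0, 0, 0, 0], [0.35, 0.3, 5, 0, 0, 0, 0], [0.35, 0.3, 5, 0, 0, 0, 0]]]}}

```text
time_s: 36.75
ee_pos: [444.1, -61.7, 125.2]
ee_rot: [-179.8, -0.2, 0.3]
force: [0.1, 1.0, -0.7]
gripper_width: 47.8
```

Emit:
{"method": "move_arm", "body": {"increments": [[[0.35, 0.3, 5, 0, 0, 0, 0], [0.35, 0.3, 5, 0, 0, 0, 0], [0.35, 0.3, 5, 0, 0, 0, 0], [0.35, 0.3, 5, 0, 0, 0, 0], [0.35, 0.2, 4.5, 0, 0, 0, 0], [0.35, 0, 3, 0, 0, 0, 0], [0.35, 0, 1.5, 0, 0, 0, 0], [0.35, 0, 0, 0, 0, 0, 0], [0.35, 0, 0, 0, 0, 0, 0]]]}}

```text
time_s: 37.88
ee_pos: [448.0, -362.4, 117.8]
ee_rot: [-179.3, 0.6, -0.2]
force: [-0.0, 0.4, -1.7]
gripper_width: 47.4
```

```bash
python3 -c "
from h import *
go(464,-387,80,0);print(monitor.state()['ee_rot'],monitor.state()['gripper_width'])"
```

```text
37.875 [ 448.  -362.4  117.8] go [1.65 2.5  3.73] [-0.012  0.01  -0.003]
[-1.79295970e+02  5.57084812e-01 -1.74065576e-01] 47.37992559616131
```

Emit:
{"method": "move_arm", "body": {"increments": [[[0.35, 0.8, 1.2, 0, -0.012, 0.01, -0.003], [0.35, 0.8, 1.2, 0, 0, 0, 0], [0.35, 0, 0, 0, 0, 0, 0], [0.35, 0, 0, 1, 0, 0, 0], [0.35, 0, 0, 1, 0, 0, 0], [0.35, 0, 0, 0, 0, 0, 0]]]}}

```text
time_s: 38.62
ee_pos: [465.5, -385.2, 95.9]
ee_rot: [-180.0, -0.0, 0.2]
force: [-0.3, -0.0, -0.1]
gripper_width: 47.4
```

```bash
python3 - <<'E'
from h import *
go(464,-387,14,0)
f=grab('top'); cv2.imwrite('pics/t8.png',cv2.resize(f['color'][160:245,300:450,::-1],None,fx=5,fy=5,interpolation=cv2.INTER_CUBIC))
E
```

```text
38.625 [ 465.5 -385.2   95.9] go [-0.15  0.19  8.19] [-0.001 -0.     0.003]
```

View pics/t8.png

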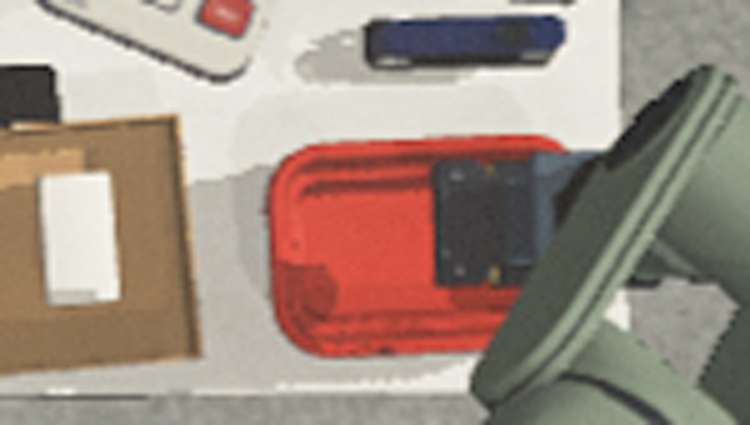

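The gripper stands over the right half of the red tray (485,225), and the stapler at (465,40) is untouched. Lowering to TCP z ≈ 13.5.

Emit:
{"method": "move_arm", "body": {"increments": [[[0.35, -0.1, 0.2, 1, 0, 0, 0], [0.35, 0, 0, 2, 0, 0, 0], [0.35, 0, 0, 2, 0, 0, 0], [0.35, 0, 0, 1.5, 0, 0, 0], [0.35, 0, 0, 0.6, 0, 0, 0], [0.35, 0, 0, 0, 0, 0, 0]]]}}

```text
time_s: 39.42
ee_pos: [464.9, -388.4, 22.7]
ee_rot: [179.9, -0.1, 0.2]
force: [-0.3, -0.2, 0.1]
gripper_width: 48.1
```

Emit:
{"method": "move_arm", "body": {"increments": [[[0.35, 0, 0, 0.4, 0, 0, 0], [0.35, 0, 0, 0.3, 0, 0, 0], [0.35, 0, 0, 0.1, 0, 0, 0], [0.35, 0, 0, 0, 0, 0, 0]]]}}

```text
time_s: 39.92
ee_pos: [465.9, -389.3, 15.8]
ee_rot: [179.8, -0.3, 0.2]
force: [-0.3, 0.8, -0.1]
gripper_width: 48.0
```

Emit:
{"method": "move_arm", "body": {"increments": [[[0.35, 0, 0, 0.2, 0, 0, 0], [0.35, 0, 0, 0.15, 0, 0, 0], [0.35, 0, 0, 0, 0, 0, 0]]]}}

```text
time_s: 40.3
ee_pos: [466.6, -389.6, 13.6]
ee_rot: [179.7, -0.4, 0.2]
force: [-0.4, -0.5, -0.3]
gripper_width: 47.7
```

Emit:
{"method": "move_arm", "body": {"increments": [[[0.35, 0, 0, 0.1, 0, 0, 0], [0.6, 0, 0, 0, 0, 0, 0], [0.72, 0, 0, 0, 0, 0, 0], [0.72, 0, 0, 0, 0, 0, 0], [0.72, 0, 0, 0, 0, 0, 0], [0.72, 0, 0, -1, 0, 0, 0], [0.72, 0, 0, -3, 0, 0, 0], [0.72, 0, 0, -4, 0, 0, 0], [0.72, 0, 0, -3, 0, 0, 0], [0.72, 0, 0, 0, 0, 0, 0]]]}}

```text
time_s: 41.55
ee_pos: [466.2, -389.5, 127.9]
ee_rot: [179.7, -0.4, 0.2]
force: [0.1, -0.2, -0.6]
gripper_width: 65.6
```

Emit:
{"method": "move_arm", "body": {"increments": [[[1, -0.2, -3, 0, 0, 0, 0], [1, -0.2, -5, 0, 0, 0, 0], [1, -0.2, -5, 0, 0, 0, 0], [1, -0.2, -5, 0, 0, 0, 0], [1, -0.2, -5, 0, 0, 0, 0], [1, -0.2, -5, 0, 0, 0, 0], [1, -0.2, -5, 0, 0, 0, 0], [1, -0.2, -5, 0, 0, 0, 0], [1, -0.2, -5, 0, 0, 0, 0], [1, -0.2, -5, 0, 0, 0, 0], [1, -0.2, -5, 0, 0, 0, 0], [1, -0.2, -5, 0, 0, 0, 0]]]}}

```text
time_s: 43.05
ee_pos: [433.7, 205.8, 115.2]
ee_rot: [179.8, 0.4, -0.3]
force: [1.4, -0.9, -1.2]
gripper_width: 91.4
```

Emit:
{"method": "move_arm", "body": {"increments": [[[1, -0.2, -5, 0, 0, 0, 0], [1, -0.2, -4, 0, 0, 0, 0], [1, -0.2, -4, 0, 0, 0, 0], [1, 0, -3, 0, 0, 0, 0], [1, 0, -1.5, 0, 0, 0, 0], [1, 0, 0, 0, 0, 0, 0], [1, 0, 0, 0, 0, 0, 0], [1, 0, 0, 0, 0, 0, 0]]]}}

```text
time_s: 44.05
ee_pos: [423.1, 384.5, 107.5]
ee_rot: [179.3, 0.9, -0.0]
force: [-0.5, 0.1, 0.1]
gripper_width: 91.1
```

```bash
python3 - <<'E'
from h import *
go(431.9,405,70,0)
w=world(grab('top'))
print(blob(w,(620,325),55,80,20)); print('pot',blob(w,(371,290),65,100,14)); print(cyl(world(grab('scene'))-[0,3.5,0],432,405,8,43,21))
E
```

```text
44.05 [423.1 384.5 107.5] go [ 0.94 -2.1   3.71] [ 0.013  0.016 -0.   ]
(array([ 463.2, -378.8]), array([138.1, 136.5]), 89.7, 281, np.float32(59.8))
pot (array([549., 163.]), array([36.3, 36.5]), 25.9, 101, np.float32(82.1))
(array([432.1, 405.1]), 58, np.float64(0.8))
```

Emit:
{"method": "move_arm", "body": {"increments": [[[1, 0.5, -1.0, 0, 0.013, 0.016, 0], [1, 0.5, -1.0, 0, 0, 0, 0], [1, 0, 0, 0, 0, 0, 0], [1, 0, 0, 2, 0, 0, 0], [1, 0, 0, 2, 0, 0, 0], [1, 0, 0, 0, 0, 0, 0]]]}}

```text
time_s: 44.9
ee_pos: [435.0, 406.7, 67.4]
ee_rot: [-179.9, -0.2, -0.0]
force: [-1.0, -0.3, 0.0]
gripper_width: 91.4
```

```bash
python3 - <<'E'
from h import *
go(431.9,405,4,0)
w=world(load('top')); m=(w[...,2]>55)&(abs(w[...,0]-463)<40)&(abs(w[...,1]+389)<40); p=w[m]; 
print(cv2.minAreaRect(np.float32(p[:,:2])),np.median(p[:,2]),len(p))
E
```

```text
44.9 [435.  406.7  67.4] go [-0.33  0.19  6.34] [-0.003 -0.003 -0.001]
((464.3383483886719, -390.69232177734375), (47.85770797729492, 44.60390853881836), 87.80131530761719) 64.79081864829222 166
```

Cup B stands in the red tray at (464,-391) with its top at about 65 mm. Now cup A.

Emit:
{"method": "move_arm", "body": {"increments": [[[1, -0.3, 0.1, 1, -0.003, -0.003, 0], [1, 0, 0, 1.5, 0, 0, 0], [1, 0, 0, 2, 0, 0, 0], [1, 0, 0, 1.5, 0, 0, 0], [1, 0, 0, 0.3, 0, 0, 0], [1, 0, 0, 0, 0, 0, 0]]]}}

```text
time_s: 45.65
ee_pos: [432.9, 406.7, 2.5]
ee_rot: [-179.9, -0.1, -0.0]
force: [0.7, -0.2, 0.2]
gripper_width: 91.3
```

Emit:
{"method": "move_arm", "body": {"increments": [[[0.35, 0, 0, 0, 0, 0, 0], [0.35, 0, 0, 0, 0, 0, 0], [0.35, 0, 0, 0, 0, 0, 0], [0.35, 0, 0, 0, 0, 0, 0], [0.35, 0, 0, 0, 0, 0, 0], [0.35, 0, 0, 0, 0, 0, 0], [0.35, 0, 0, 0, 0, 0, 0]]]}}

```text
time_s: 46.52
ee_pos: [434.0, 407.6, 4.4]
ee_rot: [-179.8, -0.3, -0.0]
force: [-0.4, -0.6, 0.4]
gripper_width: 46.9
```

Emit:
{"method": "move_arm", "body": {"increments": [[[0.35, 0, 0, -1.5, 0, 0, 0], [0.35, 0, 0, -3, 0, 0, 0], [0.35, 0, 0, -3.5, 0, 0, 0], [0.35, 0, 0, -3.5, 0, 0, 0], [0.35, 0, 1.5, 0, 0, 0, 0], [0.35, 0.3, 3, 0, 0, 0, 0], [0.35, 0.3, 4, 0, 0, 0, 0], [0.35, 0.3, 4.5, 0, 0, 0, 0], [0.35, 0.3, 5, 0, 0, 0, 0], [0.35, 0.3, 5, 0, 0, 0, 0], [0.35, 0.3, 5, 0, 0, 0, 0], [0.35, 0.3, 5, 0, 0, 0, 0]]]}}

```text
time_s: 48.02
ee_pos: [448.8, 64.3, 120.4]
ee_rot: [180.0, 0.1, 0.3]
force: [-0.1, -0.4, -0.1]
gripper_width: 46.6
```

Emit:
{"method": "move_arm", "body": {"increments": [[[0.35, 0.3, 5, 0, 0, 0, 0], [0.35, 0.3, 5, 0, 0, 0, 0], [0.35, 0.3, 5, 0, 0, 0, 0], [0.35, 0.3, 5, 0, 0, 0, 0], [0.35, 0.3, 5, 0, 0, 0, 0], [0.35, 0.3, 4.5, 0, 0, 0, 0], [0.35, 0, 3, 0, 0, 0, 0], [0.35, 0, 1.5, 0, 0, 0, 0], [0.35, 0, 0, 0, 0, 0, 0], [0.35, 0, 0, 0, 0, 0, 0]]]}}

```text
time_s: 49.28
ee_pos: [454.4, -288.6, 113.1]
ee_rot: [-179.7, 1.0, -0.1]
force: [-0.3, -0.4, -1.2]
gripper_width: 46.8
```

```bash
python3 -c "
from h import *
go(460.5,-303,80,0);print(monitor.state()['ee_rot'],monitor.state()['gripper_width'])"
```

```text
49.275 [ 454.4 -288.6  113.1] go [0.67 1.46 3.29] [-0.006  0.017 -0.002]
[-1.79653028e+02  9.93621135e-01 -1.36204335e-01] 46.78613851970271
```

Emit:
{"method": "move_arm", "body": {"increments": [[[0.35, 0.7, 1.4, 0, -0.006, 0.017, -0.002], [0.35, 0, 0, 0, 0, 0, 0], [0.35, 0, 0, 1, 0, 0, 0], [0.35, 0, 0, 1, 0, 0, 0], [0.35, 0, 0, 0, 0, 0, 0]]]}}

```text
time_s: 49.9
ee_pos: [461.8, -300.7, 91.3]
ee_rot: [-180.0, 0.0, 0.2]
force: [-0.3, -0.3, -0.6]
gripper_width: 46.7
```

```bash
python3 -c "
from h import *
go(460.5,-303,10.5,0)"
```

```text
49.9 [ 461.8 -300.7   91.3] go [-0.13  0.24  8.08] [-0.001  0.     0.003]
```

Emit:
{"method": "move_arm", "body": {"increments": [[[0.35, -0.1, 0.1, 1, 0, 0, 0], [0.35, 0, 0, 2, 0, 0, 0], [0.35, 0, 0, 2, 0, 0, 0], [0.35, 0, 0, 1.5, 0, 0, 0], [0.35, 0, 0, 0.5, 0, 0, 0], [0.35, 0, 0, 0, 0, 0, 0]]]}}

```text
time_s: 50.65
ee_pos: [460.9, -302.0, 17.8]
ee_rot: [-180.0, -0.0, 0.2]
force: [0.1, -0.7, -1.2]
gripper_width: 47.0
```

Emit:
{"method": "move_arm", "body": {"increments": [[[0.35, 0, 0, 0.3, 0, 0, 0], [0.35, 0, 0, 0.3, 0, 0, 0], [0.35, 0, 0, 0, 0, 0, 0]]]}}

```text
time_s: 51.02
ee_pos: [461.9, -302.7, 12.8]
ee_rot: [179.9, -0.2, 0.2]
force: [-0.6, -1.1, -0.3]
gripper_width: 46.9
```

Emit:
{"method": "move_arm", "body": {"increments": [[[0.35, 0, 0, 0.2, 0, 0, 0], [0.35, 0, 0, 0.15, 0, 0, 0], [0.35, 0, 0, 0, 0, 0, 0]]]}}

```text
time_s: 51.4
ee_pos: [462.6, -302.9, 10.5]
ee_rot: [179.9, -0.3, 0.2]
force: [0.1, 0.4, 0.4]
gripper_width: 46.8
```

Emit:
{"method": "move_arm", "body": {"increments": [[[0.6, 0, 0, 0, 0, 0, 0], [0.72, 0, 0, 0, 0, 0, 0], [0.72, 0, 0, 0, 0, 0, 0], [0.72, 0, 0, 0, 0, 0, 0], [0.72, 0, 0, -1, 0, 0, 0], [0.72, 0, 0, -3, 0, 0, 0], [0.72, 0, 0, -4, 0, 0, 0], [0.72, 0, 0, -4, 0, 0, 0], [0.72, -1, -4, 0, 0, 0, 0], [0.72, -1, -5, 0, 0, 0, 0], [0.72, -1, -5, 0, 0, 0, 0]]]}}

```text
time_s: 52.78
ee_pos: [433.6, -163.0, 138.0]
ee_rot: [179.7, -0.7, -0.1]
force: [0.3, 0.9, -0.2]
gripper_width: 65.5
```

Emit:
{"method": "move_arm", "body": {"increments": [[[0.72, -1, -5, 0, 0, 0, 0], [0.72, -1, -5, 0, 0, 0, 0], [0.72, -1, -5, 0, 0, 0, 0], [0.72, -1, -4, 0, 0, 0, 0], [0.72, 0, -2, 0, 0, 0, 0], [0.72, 0, 0, 0, 0, 0, 0], [0.72, 0, 0, 0, 0, 0, 0]]]}}

```text
time_s: 53.65
ee_pos: [392.6, 55.4, 141.6]
ee_rot: [179.7, -1.3, 0.1]
force: [-0.2, -0.3, 0.2]
gripper_width: 65.9
```

```bash
python3 - <<'E'
from h import *
f=grab('top'); w=world(f); s=monitor.state(); print(s['time_s'],s['ee_pos'])
for n,x,y,lo,r in [('cup1',464,-390,55,36),('cup2',460,-303,55,36),('pot',549,163,65,30),('drop',604,515,60,25),('stap',662,-395,20,80),('boxB',467,-108,18,58),('boxA',459,-8,18,58)]:
    p=w[(w[...,2]>lo)&(w[...,2]<(45 if 'box' in n else 120))&(np.hypot(w[...,0]-x,w[...,1]-y)<r)]
    if len(p): 
        c,z,a=cv2.minAreaRect(np.float32(p[:,:2])); print(n,np.round(c,1),np.round(z,1),round(a,1),p[:,2].min().round(1),np.median(p[:,2]).round(1),len(p))
cv2.imwrite('pics/t9.png',cv2.resize(f['color'][150:245,120:440,::-1],None,fx=2.5,fy=2.5,interpolation=cv2.INTER_CUBIC))
E
```

```text
53.7 [392.68866143  55.24229393 141.62286353]
cup1 [ 464.3 -389.8] [48.5 44.1] 89.1 56.5 64.5 162
cup2 [ 461.4 -304.1] [45.7 44.6] 88.2 56.3 64.9 163
pot [549.6 163.1] [37.  35.9] 44.6 65.8 82.2 102
drop [604.9 514.3] [22.6 27.3] 82.2 60.2 76.3 58
stap [ 667.2 -400.1] [141.4 147.6] 89.1 20.2 48.8 1417
boxB [ 467.6 -108.9] [89.8 49.1] 3.6 19.5 31.6 369
boxA [468.8  -8.1] [71.1 48.1] 3.9 23.2 31.7 249
```

View pics/t9.png

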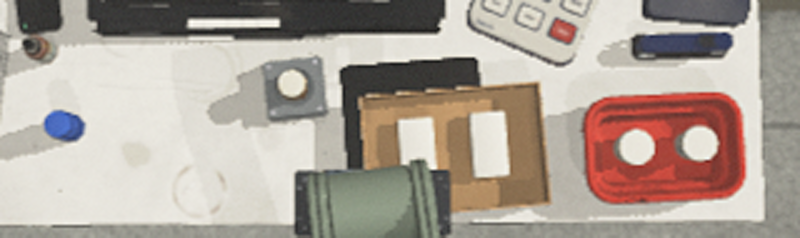

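The picture shows both boxes flat in the card tray (415,140 and 490,145), though the hovering arm partly covers the left one. Both cups stand in the red tray (637,147 and 700,144) and the pot is in the well (292,85). One last stapler check with the original mask, then hand in.

```bash
python3 - <<'E'
from h import *
w=world(load('top')); print('stap',blob(w,(614,263),20,70,25),'drop',blob(w,(210,264),60,120,14))
print(job.job_done())
E
```

```text
stap (array([ 661.9, -394.9]), array([130.7,  57.2]), 87.6, 650, np.float32(48.7)) drop (array([604.9, 514.3]), array([22.6, 27.3]), 82.2, 58, np.float32(76.3))
the job is handed in; nothing more can be done
None
```

I placed all five things and handed the job in at about 54 s, with the gripper open and clear of everything. No verdict was reported.

**Last checks:**

| Item | Centre (x, y), mm | Measured top, mm | Meaning |
|---|---|---|---|
| Boxes | (468, -109) and (459, -9) | 31.7 each | Flat on the card tray floor |
| Cups | (464, -390) and (461, -304) | 64.5 and 64.9 (66 expected; lid tops also read 1–2 mm low on the desk) | Upright in the red tray |
| Pot | (549.6, 163.1) | 82.2 | Seated, lid within about 1 mm of the well centre |
| Stapler and dropper | – | – | Within about 1 mm of where they started |

In the last picture the arm partly hid the box at (459, -9). Its position comes from the full view before that.

**Disagreements and failures:**
- **Finger length:** the reported tool tip lies about 30 mm beyond the real fingertips, judged from depth and images, with at least 21 mm confirmed by lowering without contact. The first box grasp therefore closed above the box and nothing was disturbed. I allowed for this in all later moves.
- **Scene camera:** it disagreed with the top camera by about 4 mm in y. I used the top camera, which agreed with the tool position.
- **Gripper width:** it read about 2 mm under size on the pot and about 1–2 mm under on the cups, but the grips held.

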